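# Take the copper sleeve off the forming mandrel

### The arm

A 7-joint arm with a two-finger parallel gripper is mounted at the origin on a cart in front of the work surface, level with it; the furniture and walls round the work are solid. World frame = base frame: x ahead of the robot, y to its left, z up, the work surface at z = 0. Lengths are in m, angles in rad, forces in N, time in s.
With the tool pointing down it reaches from about 0.375 to 0.925 m from the base axis. Payload 3.1 kg.
Tool frame: the origin (TCP) lies between the finger pads; the fingertips stand 19 mm ahead of it and the grasp point (between the pads) is the TCP; z points along the fingers, y is the direction in which the jaws open and shut (so a half turn about z gives the same grasp; the last joint's range is limited). The gripper opens to 85 mm and grips with 20 to 120 N. Pads are 22 mm wide; open, the fingers measure 114 mm over their backs; the gripper's body (76 mm by 85 mm) begins 54 mm behind the grasp point. The pads swing forward as they close: fully open they stand 13 mm farther back than shut.
Start: joints at [-1.442, 0.383, 0.044, 1.598, -0.018, 1.161, -0.05], TCP at [0.146, 0.633, 0.25] pointing down, gripper open.
Joint ranges: [-2.61, 2.61], [-0.41, 2.15], [-1.48, 1.57], [0, 2.5], [-1.57, 4.71], [0.05, 1.97], [-2.85, 2.85]. Speed limits (rad/s): [2.79, 2.79, 3.14, 3.14, 3.14, 3.14, 3.14].

### API

Orientations are given as a unit quaternion [x, y, z, w].
In Python, from bench import move_ptp, movel, move_j, move_gripper, pause, inverse_kinematics, read_camera, camera_params, MotionError, sign_off, look_for, tip_of, read_time_s, read_qpos, read_joint_vel, read_effort, read_eef_pos, read_tcp_rot, read_ft_force, read_ft_torque, read_finger_gap gives the robot as it stands. Calls block until the motion is done:
- move_ptp(position, orientation): joint-space move of the TCP to a pose.
- movel(position, orientation=None, speed=0.15): straight line of the TCP; orientation=None keeps the orientation; speed is the mean speed in m/s.
- move_j(angles): joint-space move.
- move_gripper(opening, effort=None): finger opening in m; effort is the grip in N (None keeps the last); returns when the fingers have stopped.
- pause(seconds).
- inverse_kinematics(position, orientation): joint angles nearest the present ones, or None.
- read_camera(name): name is "side" or "top"; returns the picture (480x640x3 uint8, red, green, blue); there is no depth.
- camera_params(name): a dict with "K" (3x3 intrinsics, pixels), "dist_coeffs" ([k1, k2, p1, p2, k3] as OpenCV has them; the pictures are not rectified), "camera_from_world" (4x4, takes a point from world to camera coordinates). Camera axes: x right, y down, z forward; pixel columns grow to the right and rows downward; lengths in m; the calibration is good to about 2 mm. A picture is of the moment at which its call begins. camera_params takes no time and is no camera call.
A pose or a line that the arm cannot do raises MotionError and nothing moves.
- sign_off(): hands the job in, once; it reports no verdict.
Trained networks look in the newest picture that a camera, given by its name, has taken for a name from the list of things; names that differ only in an ending like _2 or _b are one class to them, and where a whole thing is asked for, a point or a joint stands for the part that bears it (a point fixed in the world has none). Each returns a list of dicts, best first, with "confidence" (0 to 1); they miss things now and then, are a little off and sometimes report something else, mostly with a low value. They report only what shows in the picture. A call takes as long as a camera call. They do not tell look-alikes from the thing itself.
- look_for(camera, name): "at" ([column, row] in pixels, amid what is visible of it).
- tip_of(camera, name): "at" ([column, row] in pixels: a listed point, or the origin of a listed thing).
Readings, each from a call of its own:
- read_time_s(): time.
- read_qpos(): joint angles.
- read_joint_vel(): joint speeds.
- read_effort(): joint torques, N m.
- read_eef_pos(): TCP position.
- read_tcp_rot(): TCP orientation.
- read_ft_force(): force on the tool from outside, world axes, zero at the start.
- read_ft_torque(): the same for the moment, N m.
- read_finger_gap(): finger opening in m.
Only numpy, scipy, OpenCV 4.12 (cv2) and the standard library are available. Lean on these libraries where they do the work, as an engineer would, in place of code of your own. Each camera call takes 0.05 s, during which the arm holds its last target.

### The job

The copper sleeve has been rounded up on the horizontal steel bar of the forming mandrel. Slide it along the bar and off the free end, then lay it on its side in the shallow metal tray without dropping it, let go, and leave the other things on the bench where they are.

Things in the scene. Friction and masses are not known exactly. Their poses are not given: they have to be found in the camera images.
- sleeve: Loose plain copper tube, open at both ends: 80 mm long, 50 mm outside and 42 mm inside diameter, about 0.3 kg. Origin at its centre, on its axis; its y axis runs along the tube. At the start it hangs loosely on the bar, its bore resting on the bar's top (so its axis is 8 mm below the bar's), y pointing to the bar's free end.
- mandrel: Fixed forming mandrel: grey base plate 100 x 190 x 12 mm, a post and a round boss (60 mm across, top at most 170 mm high) at its local -y end, and a level steel bar of 26 mm diameter, axis 130 mm above the bench, from the boss's face (local y = -68 mm) to its free end (y = +85 mm). Origin on the bench under the bar, z up. Left or right of the tray; free end roughly to the robot's left.
- bar_tip (a point): Centre of the bar's free end face, 130 mm above the bench; axes as the mandrel's, y pointing off the free end.
- bar_root (a point): Point on the bar's axis at the boss's face, where the bar is fixed; 153 mm behind bar_tip.
- tray: The fixed shallow aluminium tray, open on top: 220 mm (local x) by 180 mm (local y) outside, 30 mm high, walls and floor 5 mm thick. Origin at the centre of its underside, on the bench; z up.
- brass_weight: Loose brass weight with a knob, 44 mm diameter, 55 mm high, upright on the bench; origin at the centre of its underside. To be left alone.
- emery_block: Loose brown emery block, 46 x 90 x 27 mm, on the bench; origin at the centre of its underside. To be left alone.
- dividers: Loose steel dividers lying on the bench, 86 x 177 x 14 mm; origin at the centre of their underside. To be left alone.
There are look-alikes about, which are no part of the job. Leave any blue look-alike of the sleeve alone.

How it is judged:
By the outcome, as a careful person would: the job done as asked, in the order asked, and still so for the second after the job is handed in, with the robot touching nothing.
It also fails if it takes over 40 s, if anything falls off the work surface, if the arm or the gripper's body presses on something with over 40 N, if the wrist force passes 120 N, or if a joint passes its speed limit or range.

## Working session

There is one attempt and no reset: what is moved stays moved. The work goes in short steps, each a Python script; the robot and the scene stay as the last script left them, time stands still between calls to the robot, and variables do not carry over. Pictures are saved under pics/ and viewed, and the job is handed in when it is done.

```bash
mkdir -p pics; ls; python3 - <<'E'
from bench import *
import cv2,numpy as np
for c in ("side","top"):
    im=read_camera(c); cv2.imwrite(f"pics/{c}0.png",im[:,:,::-1])
    p=camera_params(c); print(c,p["K"],p["dist_coeffs"],np.round(p["camera_from_world"],3))
    for n in ("sleeve","mandrel","tray","bar_tip","bar_root","brass_weight","emery_block","dividers"):
        print(n,[(np.round(d["at"],1).tolist(),round(d["confidence"],2)) for d in tip_of(c,n)[:3]])
print(read_time_s(),read_tcp_rot())
E
```

```text
pics
side [[585.93939175   0.         326.18565684]
 [  0.         585.93939175 241.61174534]
 [  0.           0.           1.        ]] [0.05784354 0.         0.         0.         0.        ] [[ 0.898 -0.44   0.013 -0.444]
 [-0.274 -0.582 -0.766  0.329]
 [ 0.344  0.684 -0.643  1.075]
 [ 0.     0.     0.     1.   ]]
sleeve [([302.2, 240.1], 0.86)]
mandrel [([302.9, 278.2], 0.58)]
tray [([378.4, 382.3], 0.97)]
bar_tip [([289.5, 212.3], 0.89)]
bar_root [([310.5, 254.4], 0.84)]
brass_weight [([399.8, 282.3], 0.77), ([314.9, 255.2], 0.56)]
emery_block [([234.7, 219.7], 0.74)]
dividers [([255.3, 194.2], 0.73)]
top [[540.91944819   0.         314.25324806]
 [  0.         540.91944819 219.99601418]
 [  0.           0.           1.        ]] [0.01201614 0.         0.         0.         0.        ] [[-0.005 -1.    -0.018  0.175]
 [-0.992  0.007 -0.129  0.563]
 [ 0.129  0.018 -0.991  1.45 ]
 [ 0.     0.     0.     1.   ]]
sleeve [([257.2, 281.4], 0.91), ([310.2, 229.3], 0.87)]
mandrel [([312.6, 236.2], 0.82)]
tray [([432.9, 233.4], 0.59)]
bar_tip [([280.2, 230.4], 0.78)]
bar_root [([333.2, 234.7], 0.87)]
brass_weight [([350.6, 168.2], 0.58)]
emery_block [([215.0, 261.1], 0.85)]
dividers [([184.6, 226.7], 0.6)]
0.9 [ 1.13122606e-01  9.93581036e-01  3.29345469e-05 -2.62774816e-05]
```

View pics/side0.png

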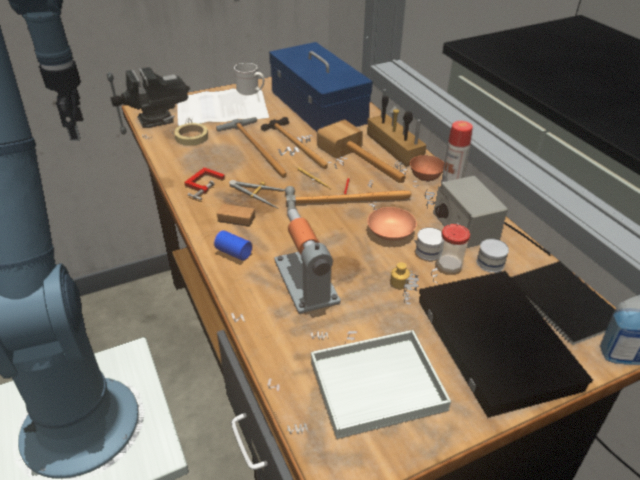

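View pics/top0.png

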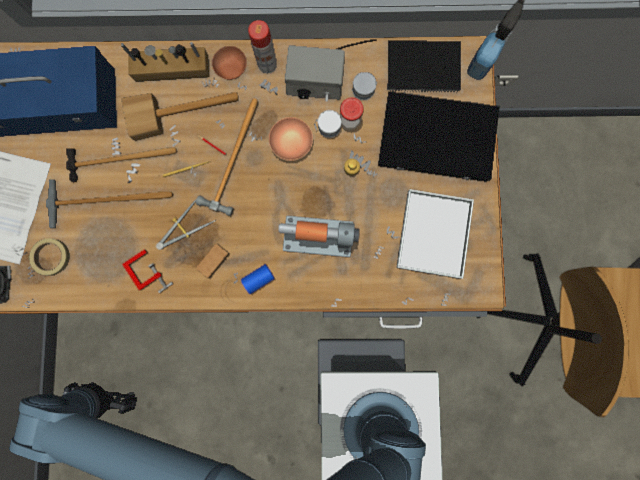

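The copper sleeve on the mandrel is at (302,237) in the side view and (311,231) in the top view. The blue look-alike lies at (233,245) side and (258,279) top. The bar's free end is at (290,212) side and (282,230) top. The tray is at (380,383) side and (436,234) top. Next I'll work out the positions.

```bash
cat > h.py <<'E'
import numpy as np,cv2
from bench import *
from scipy.spatial.transform import Rotation as R
def proj(c,P):
    p=camera_params(c);T=np.array(p["camera_from_world"])
    return cv2.projectPoints(np.array(P,float).reshape(-1,3),cv2.Rodrigues(T[:3,:3])[0],T[:3,3],np.array(p["K"]),np.array(p["dist_coeffs"],float))[0][:,0]
def onplane(c,uv,z):
    p=camera_params(c);T=np.array(p["camera_from_world"])
    n=cv2.undistortPoints(np.array(uv,float).reshape(-1,1,2),np.array(p["K"]),np.array(p["dist_coeffs"],float))[:,0]
    d=np.c_[n,np.ones(len(n))]@T[:3,:3]; o=-T[:3,:3].T@T[:3,3]
    return o+d*((z-o[2])/d[:,2])[:,None]
E
python3 - <<'E'
from h import *
np.set_printoptions(precision=4,suppress=True)
for c,pts in dict(side=dict(tip=(289.5,212.3),root=(310.5,254.4),sl=(302.2,240.1)),top=dict(tip=(280.2,230.4),root=(333.2,234.7),sl=(310.2,229.3))).items():
    for k,v in pts.items(): print(c,k,onplane(c,v,.122 if k=='sl' else .13)[0])
print(onplane('top',[(432.9,233.4)],0),onplane('side',[(378.4,382.3)],0))
print(onplane('top',[(407,190),(474,195),(464,277),(398,269)],0.03))
print(onplane('side',[(312,352),(416,333),(449,402),(335,431)],[0.03]*1))
print('weight',onplane('top',[(351,168)],0.03),onplane('side',[(400,282)],0))
for c,b in (("side",(250,180,110,140)),("top",(260,190,220,100))):
    im=cv2.imread(f"pics/{c}0.png");x,y,w,h=b
    s=min(800/w,600/h);cv2.imwrite(f"pics/{c}0z.png",cv2.resize(im[y:y+h,x:x+w],None,fx=s,fy=s,interpolation=cv2.INTER_CUBIC));print(s)
E
```

```text
side tip [0.5265 0.2629 0.13  ]
side root [0.5083 0.1088 0.13  ]
side sl [0.5157 0.1681 0.122 ]
top tip [0.5259 0.2574 0.13  ]
top root [0.5138 0.121  0.13  ]
top sl [0.5291 0.1803 0.122 ]
[[ 0.529  -0.1603  0.    ]] [[ 0.5309 -0.1569  0.    ]]
[[ 0.6475 -0.0867  0.03  ]
 [ 0.6318 -0.2709  0.03  ]
 [ 0.4064 -0.2343  0.03  ]
 [ 0.429  -0.0564  0.03  ]]
[[ 0.4349 -0.0556  0.03  ]
 [ 0.6492 -0.1024  0.03  ]
 [ 0.6133 -0.2683  0.03  ]
 [ 0.3974 -0.2316  0.03  ]]
weight [[0.7113 0.0677 0.03  ]] [[ 0.7179  0.0661 -0.    ]]
4.285714285714286
3.6363636363636362
```

View pics/side0z.png

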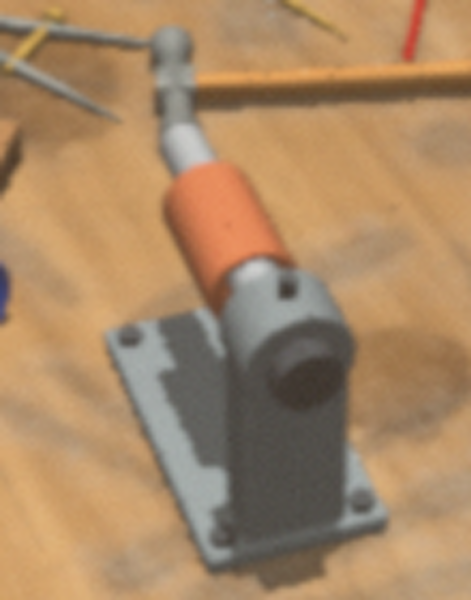

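View pics/top0z.png

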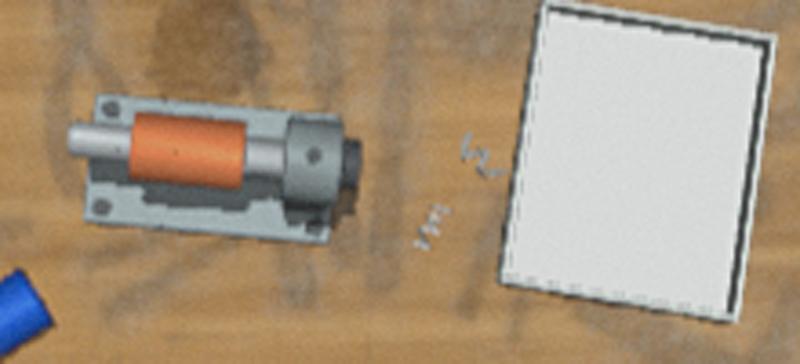

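```bash
python3 - <<'E'
from h import *
from scipy.optimize import least_squares
np.set_printoptions(precision=4,suppress=True)
z2=lambda p:(p[0]/3.63636+260-.36,p[1]/3.63636+190-.36)
s2=lambda p:(p[0]/4.285714+250-.38,p[1]/4.285714+180-.38)
# local pts (x,y,z) ; mandrel y -> world y(left), x -> ~world x? top image: up=+x world, left=+y
obs=[('top',(.05,.095,.012),z2((98,95))),('top',(-.05,.095,.012),z2((86,222))),('top',(-.05,-.095,.012),z2((328,242))),
('top',(0,.085,.13),z2((70,138))),('top',(0,-.068,.13),z2((285,159))),
('side',(-.05,.095,.012),s2((107,330))),('side',(-.05,-.095,.012),s2((212,560))),('side',(.05,-.095,.012),s2((386,515))),
('top',(0,.085,.13),(280.2,230.4)),('top',(0,-.068,.13),(333.2,234.7)),('side',(0,.085,.13),(289.5,212.3)),('side',(0,-.068,.13),(310.5,254.4))]
def W(p,l):
    c,s=np.cos(p[2]),np.sin(p[2]);return [p[0]+c*l[0]-s*l[1],p[1]+s*l[0]+c*l[1],l[2]]
f=lambda p:np.concatenate([proj(c,W(p,l))[0]-np.array(uv) for c,l,uv in obs])
r=least_squares(f,[.52,.18,0],loss='soft_l1');print(r.x,f(r.x).reshape(-1,2))
p=r.x
# sleeve by colour
for c in('top','side'):
    im=cv2.cvtColor(cv2.imread(f'pics/{c}0.png'),cv2.COLOR_BGR2HSV)
    m=cv2.inRange(im,(4,140,100),(14,255,255))
    n,l,st,ce=cv2.connectedComponentsWithStats(m)
    for i in range(1,n):
        if st[i,4]>150: print(c,st[i],ce[i])
    for s in (-.02,-.01,0,.01,.02):print(s,proj(c,[W(p,(0,s-.04,.122)),W(p,(0,s,.122)),W(p,(0,s,.130)),W(p,(0,s+.04,.122))]).ravel())
print('tip',W(p,(0,.085,.13)))
# tray
t=[('top',(407,190),(1,1)),('top',(474,195),(1,-1)),('top',(464,277),(-1,-1)),('top',(398,269),(-1,1)),('side',(312,352),(-1,1)),('side',(416,333),(1,1)),('side',(449,402),(1,-1)),('side',(335,431),(-1,-1))]
g=lambda q:np.concatenate([proj(c,W(q,(a*.11,b*.09,.03)))[0]-np.array(uv) for c,uv,(a,b) in t])
r=least_squares(g,[.53,-.16,.1],loss='soft_l1');print('tray',r.x,r.fun)
E
```

```text
[ 0.5218  0.1708 -0.0867] [[-4.2488  0.155 ]
 [-4.1574  0.7198]
 [-2.5446  0.7268]
 [ 2.0578  1.5327]
 [ 2.1623  0.4714]
 [-2.5075 -2.0099]
 [-1.4204 -1.8258]
 [ 0.3468 -2.74  ]
 [ 0.7478 -1.2773]
 [ 6.9773 -0.8635]
 [ 2.3521  1.4818]
 [ 4.406   0.615 ]]
top [215  49  31  30 493] [231.9473  65.4341]
top [296 221  31  21 524] [310.9885 230.9962]
-0.02 [336.9986 233.912  321.5707 232.6836 321.5551 232.3541 306.1687 231.4575]
-0.01 [333.1391 233.6047 317.7178 232.3769 317.6803 232.0456 302.3221 231.1514]
0 [329.2814 233.2975 313.8666 232.0703 313.807  231.7374 298.4771 230.8453]
0.01 [325.4252 232.9905 310.0169 231.7639 309.9354 231.4292 294.6336 230.5394]
0.02 [321.5707 232.6836 306.1687 231.4575 306.0654 231.1213 290.7916 230.2337]
side [155 175 148 305 813] [233.4317 337.3149]
side [289 218  29  33 510] [300.9765 231.5941]
side [409 370 231 110 855] [522.2444 425.8538]
-0.02 [313.6033 255.5066 307.2799 244.1315 307.2523 241.323  301.2304 233.2511]
-0.01 [311.9957 252.6145 305.7426 241.3664 305.7089 238.5624 299.7586 230.6044]
0 [310.4061 249.755  304.2221 238.6316 304.1824 235.8321 298.3025 227.986 ]
0.01 [308.8343 246.9275 302.7181 235.9267 302.6726 233.1318 296.8619 225.3954]
0.02 [307.2799 244.1315 301.2304 233.2511 301.1792 230.4608 295.4365 222.8323]
tip [np.float64(0.5291971412380505), np.float64(0.25548276536491177), 0.13]
tray [ 0.5249 -0.1631 -0.1743] [ 2.4545 -0.5023  0.1974  5.0764 -0.5052  2.0385 -0.3884 -1.1724 -1.3017
  0.4066 -2.485  -2.8959  2.7682  0.1987  2.0882 -0.2955]
```

```bash
python3 - <<'E'
from h import *
from scipy.optimize import least_squares
np.set_printoptions(precision=4,suppress=True)
z2=lambda p:(p[0]/3.63636+260-.36,p[1]/3.63636+190-.36)
s2=lambda p:(p[0]/4.285714+250-.38,p[1]/4.285714+180-.38)
obs=[('top',(.05,.095,.012),z2((98,95))),('top',(-.05,.095,.012),z2((86,222))),('top',(-.05,-.095,.012),z2((328,242))),
('top',(0,.085,.13),z2((70,138))),('top',(0,-.068,.13),z2((285,159))),
('side',(-.05,.095,.012),s2((107,330))),('side',(-.05,-.095,.012),s2((212,560))),('side',(.05,-.095,.012),s2((386,515))),
('side',(0,.085,.13),(289.5,212.3))]
def W(p,l):
    c,s=np.cos(p[2]),np.sin(p[2]);d=p[3] if l[2]<.05 else 0
    l=(l[0],l[1]+d,l[2]);return [p[0]+c*l[0]-s*l[1],p[1]+s*l[0]+c*l[1],l[2]]
f=lambda p:np.concatenate([proj(c,W(p,l))[0]-np.array(uv) for c,l,uv in obs])
r=least_squares(f,[.52,.18,0,0],loss='soft_l1');print(r.x,f(r.x).reshape(-1,2))
p=r.x;print('tip',W(p,(0,.085,.13)))
# sleeve silhouette s: project sleeve surface, compare bbox/centroid with colour mask
def mask(c,s):
    th=np.linspace(0,2*np.pi,60);P=[W(p,(.025*np.cos(a),s+e,.122+.025*np.sin(a))) for a in th for e in(-.04,.04)]
    h=cv2.convexHull(proj(c,P).astype(np.float32));return cv2.boundingRect(np.round(h).astype(int)),cv2.contourArea(h),h
for s in (-.03,-.02,-.01,0,.01,.02,.03):
    print(s,[mask(c,s)[:2] for c in('top','side')])
for c,s in(('top',0),('side',0)):
    x=cv2.imread(f'pics/{c}0.png');
    cv2.polylines(x,[np.round(mask(c,s)[2]).astype(int)],1,(0,255,0),1)
    for a,b in ((-.068,.085),):
      q=proj(c,[W(p,(0,a,.13)),W(p,(0,b,.13))]).round().astype(int);cv2.line(x,tuple(map(int,q[0])),tuple(map(int,q[1])),(255,0,0),1)
    u,v=(260,180) if c=='top' else (250,180)
    cv2.imwrite(f'pics/{c}1.png',cv2.resize(x[v:v+120,u:u+120],None,fx=5,fy=5,interpolation=cv2.INTER_NEAREST))
a=np.hstack([cv2.imread(f'pics/{c}1.png') for c in('top','side')]);cv2.imwrite('pics/both1.png',cv2.resize(a,(800,400)))
E
```

```text
[ 0.5236  0.1766 -0.0977 -0.0149] [[-0.7943 -0.3453]
 [-1.064   0.1812]
 [ 0.4996  0.9336]
 [-0.1411  0.4922]
 [-0.1159  0.071 ]
 [-0.601  -0.0426]
 [-0.1104  0.8226]
 [ 2.008   0.1301]
 [ 2.4574 -0.1777]]
tip [np.float64(0.5319366243199831), np.float64(0.26116755712847994), 0.13]
-0.03 [((307, 221, 33, 23), 606.4102043497842), ((292, 225, 35, 42), 883.5803275341168)]
-0.02 [((303, 221, 34, 23), 606.0064683279488), ((290, 222, 35, 42), 872.1110284212045)]
-0.01 [((299, 221, 34, 23), 605.6055947216228), ((289, 220, 34, 41), 860.8703568864148)]
0 [((295, 220, 34, 23), 606.5412733224221), ((288, 217, 34, 41), 849.8529149810784)]
0.01 [((291, 220, 34, 23), 608.2407073115464), ((286, 215, 34, 40), 839.0512866606005)]
0.02 [((287, 220, 34, 23), 609.9404878232162), ((285, 212, 34, 40), 828.4608887420036)]
0.03 [((284, 219, 33, 23), 611.6415537719149), ((284, 210, 33, 40), 818.0758004912641)]
```

View pics/both1.png

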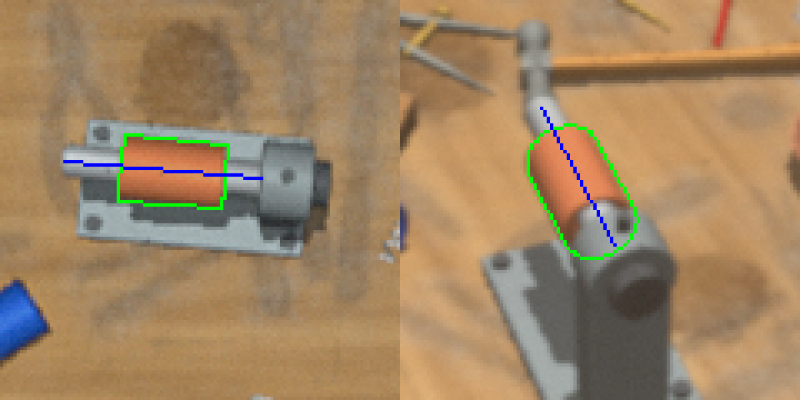

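```bash
cat >> h.py <<'E'
C=np.array([.5236,.1766]);YAW=-.0977
D=np.array([-np.sin(YAW),np.cos(YAW)])
TR=np.array([.526,-.162]);TY=-.165
def down(yaw,flip=1):
    # tool y along local x (jaws across bar)
    y=flip*np.array([np.cos(yaw),np.sin(yaw),0]);z=np.array([0,0,-1.]);x=np.cross(y,z)
    return R.from_matrix(np.c_[x,y,z]).as_quat()
E
python3 - <<'E'
from h import *
np.set_printoptions(precision=3,suppress=True)
for fl in(1,-1):
    for n,p,z,y in(('above',C+.003*D,.26,YAW),('grasp',C+.003*D,.125,YAW),('off',C+.153*D,.133,YAW),('tray',TR,.033,TY),('trayup',TR,.26,TY)):
        print(fl,n,inverse_kinematics([*p,z],down(y,fl)))
print(read_qpos())
E
```

```text
1 above [-0.957  0.215  0.63   1.846 -0.14   1.125 -0.375]
1 grasp [-0.905  0.402  0.595  1.957 -0.292  0.868 -0.254]
1 off [-1.017  0.515  0.518  1.759 -0.305  0.948 -0.473]
1 tray [-0.354  0.607  0.704  2.001 -0.578  0.741  0.539]
1 trayup [-0.747  0.354  1.178  1.867 -0.357  1.158  0.391]
-1 above [-0.668  0.194  0.297  1.834 -0.063  1.123  2.695]
-1 grasp [-0.555  0.354  0.175  1.94  -0.08   0.854  2.706]
-1 off [-0.617  0.469  0.004  1.738 -0.002  0.934  2.432]
-1 tray [-0.734  1.169  1.36   2.014 -1.278  1.222 -2.122]
-1 trayup [-0.847  0.523  1.395  1.869 -0.55   1.226 -2.58 ]
[-1.442  0.383  0.044  1.598 -0.018  1.161 -0.05 ]
```

Flip +1 keeps every joint well inside its range, so I'll use that for the approach and grasp.

```bash
python3 - <<'E'
from h import *
np.set_printoptions(precision=4,suppress=True)
q=down(YAW);p=C+.003*D
move_ptp([*p,.27],q); print(read_time_s(),read_eef_pos())
movel([*p,.125],q,.12); print(read_time_s(),read_ft_force())
for c in('side','top'): cv2.imwrite(f"pics/{c}2.png",read_camera(c)[:,:,::-1])
a=np.hstack([cv2.resize(cv2.imread(f'pics/{c}2.png')[v:v+150,u:u+150],(400,400)) for c,u,v in(('top',240,150),('side',230,140))]);cv2.imwrite('pics/both2.png',a)
E
```

```text
3.0167 [0.5233 0.1818 0.2698]
4.375 [ 0.9738 -1.1111 -0.5813]
```

View pics/both2.png

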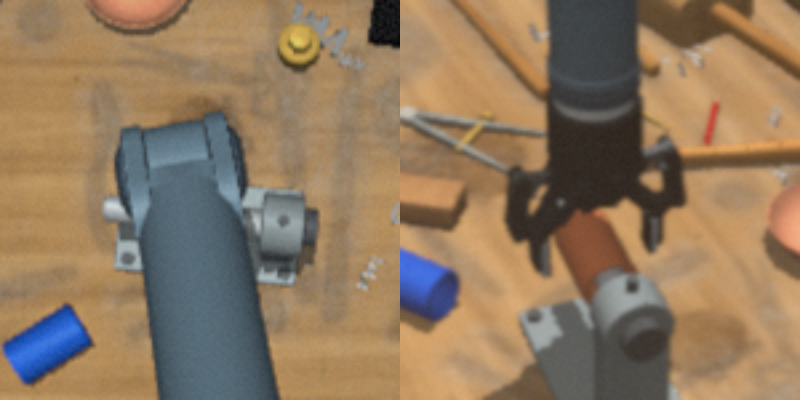

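The jaws straddle the sleeve, with the fingers at about (540,255) and (655,235) in the side half of the picture and nothing touching. Next I'll grip, lift 8 mm so it is centred on the bar, and slide.

```bash
python3 - <<'E'
from h import *
np.set_printoptions(precision=4,suppress=True)
q=down(YAW);p=C+.003*D
move_gripper(.03,45); print(read_time_s(),read_finger_gap(),read_ft_force())
movel([*p,.133],q,.04); print(read_time_s(),read_ft_force(),read_ft_torque(),read_eef_pos())
for s in (.02,.06,.10,.16):
    movel([*(p+s*D),.133],q,.08); print(s,read_time_s(),read_ft_force(),read_finger_gap())
cv2.imwrite("pics/side3.png",read_camera('side')[140:340,200:440,::-1])
cv2.imwrite("pics/top3.png",read_camera('top')[150:350,180:420,::-1])
a=np.hstack([cv2.resize(cv2.imread(f'pics/{c}3.png'),(400,333)) for c in('top','side')]);cv2.imwrite('pics/both3.png',a)
E
```

```text
4.9 0.04911939784092485 [-1.4222  0.3649  3.5286]
5.25 [-0.0164  0.5659 -2.4605] [-0.0053  0.0142 -0.005 ] [0.5237 0.1795 0.1329]
0.02 5.65 [-0.3789  0.7111 -2.3759] 0.04870529308440827
0.06 6.3 [ 0.2914 -0.1344 -2.5034] 0.04848975121501574
0.1 6.95 [ 1.1838 -1.3376 -1.8521] 0.04878742992298139
0.16 7.85 [ 0.0045  0.0441 -1.7004] 0.048975527905647735
```

View pics/both3.png

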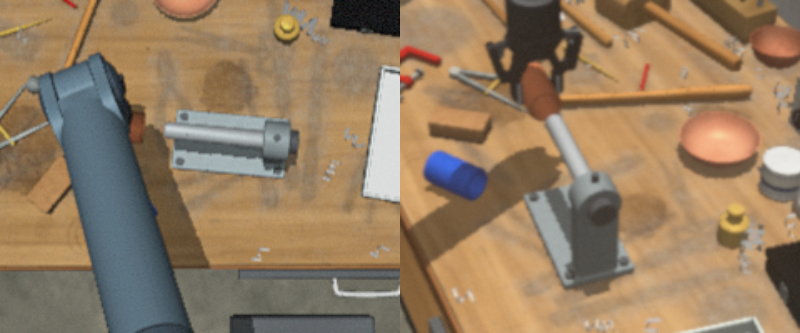

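The sleeve is clear of the bar: there is a gap between its end at (145,125) and the bar tip at (165,130). Next I'll lift it and carry it to the tray.

```bash
python3 - <<'E'
from h import *
np.set_printoptions(precision=4,suppress=True)
print(onplane('top',[(409.5,191),(472.8,200),(462.6,278.2),(397.1,267.5)],.03).mean(0))
q=down(YAW);p=C+.163*D
movel([*p,.28],q,.15)
qt=down(TY)
move_ptp([*TR,.26],qt); print(read_time_s(),read_finger_gap(),read_eef_pos())
movel([*TR,.07],qt,.12); print(read_time_s(),read_finger_gap(),read_ft_force())
cv2.imwrite("pics/side4.png",cv2.resize(read_camera('side')[240:480,240:560,::-1],(800,600)))
E
```

```text
[ 0.5247 -0.1612  0.03  ]
10.9083 0.048984339519535625 [ 0.5269 -0.1602  0.2599]
12.6417 0.04902886263723112 [ 0.1172  0.1999 -2.2715]
```

View pics/side4.png

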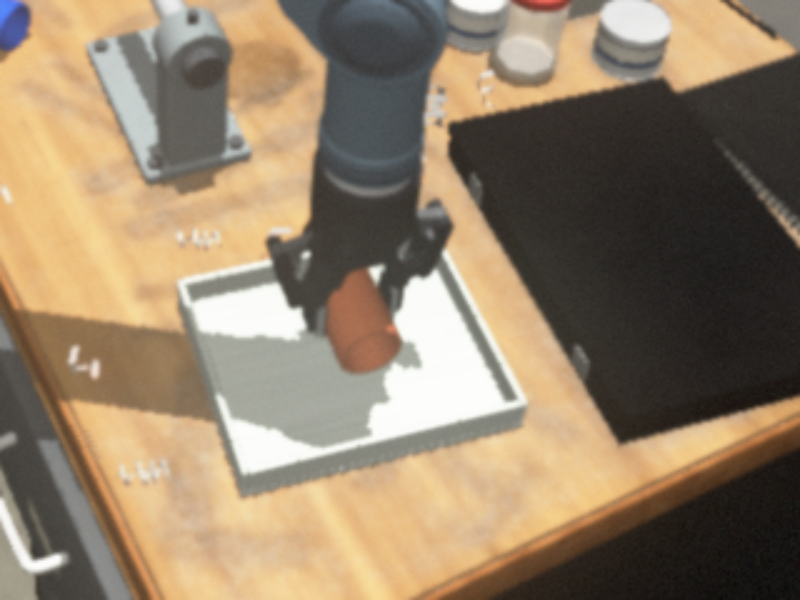

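The sleeve is held above the middle of the tray, at about (365,325) in the picture. I'll lower it in small steps and watch the force.

```bash
python3 - <<'E'
from h import *
np.set_printoptions(precision=4,suppress=True)
qt=down(TY)
movel([*TR,.041],qt,.06); f0=read_ft_force()[2]; print(f0)
z=.041
while z>.029:
    z-=.001; movel([*TR,z],qt,.02); pause(.05); f=read_ft_force(); print(round(z,4),f,read_eef_pos()[2])
    if f[2]>f0+5: break
print(read_time_s(),read_ft_torque(),read_finger_gap())
cv2.imwrite("pics/side5.png",cv2.resize(read_camera('side')[300:460,280:480,::-1],(750,600)))
E
```

```text
-2.543110768126853
0.04 [ 0.1596  0.1326 -3.0273] 0.040276959198659264
0.039 [ 0.4025  0.2408 -2.3521] 0.039019789744728875
0.038 [-0.9429 -0.1991 -2.0062] 0.037953845352858034
0.037 [-0.3612 -0.5517 -1.8931] 0.03695756491513121
0.036 [-0.5414 -0.2374 -2.4283] 0.03596453075931887
0.035 [ 0.0799 -0.0722 -2.0315] 0.03495119448731574
0.034 [-0.4188 -0.3037 -1.6437] 0.03396375500622746
0.033 [-1.7102  0.8738  4.6827] 0.033516666624470705
15.725 [0.1448 0.3773 0.0271] 0.04865949261969047
```

View pics/side5.png

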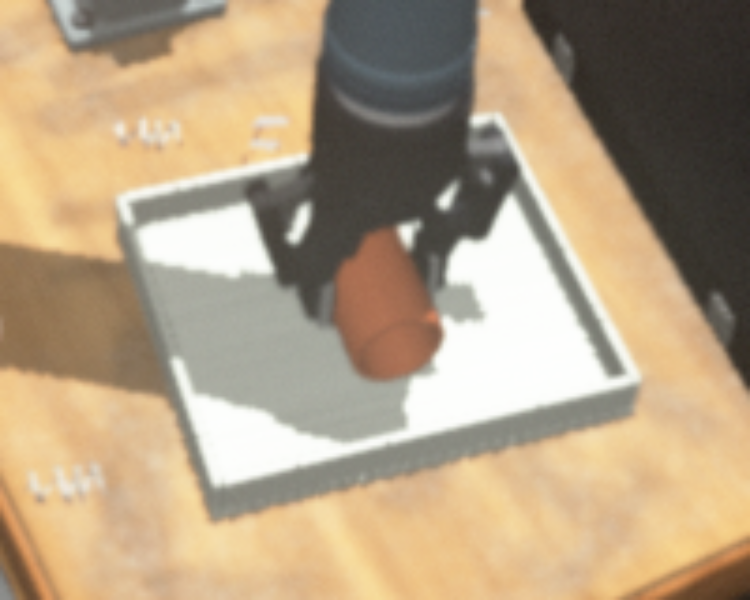

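Contact came at TCP z = 0.033, the height expected for the sleeve on the floor. The picture shows it resting in the tray at about (390,320). Next I'll release it.

```bash
python3 - <<'E'
from h import *
np.set_printoptions(precision=4,suppress=True)
qt=down(TY)
move_gripper(.056,20); pause(.3); move_gripper(.085); print(read_time_s(),read_ft_force())
movel([*TR,.2],qt,.1)
move_ptp([.45,.2,.32],down(YAW)); pause(.3); print(read_time_s(),read_ft_force())
for c in('side','top'): cv2.imwrite(f"pics/{c}6.png",read_camera(c)[:,:,::-1]); print(tip_of(c,'sleeve'))
a=np.hstack([cv2.resize(cv2.imread(f'pics/{c}6.png'),(400,300)) for c in('top','side')])
b=np.hstack([cv2.resize(cv2.imread(f'pics/{c}6.png')[v:v+135,u:u+180],(400,300)) for c,u,v in(('top',360,170),('side',290,320))]);cv2.imwrite('pics/both6.png',np.vstack([a,b]))
for c in('side','top'):
    im=cv2.cvtColor(cv2.imread(f'pics/{c}6.png'),cv2.COLOR_BGR2HSV);n,l,st,ce=cv2.connectedComponentsWithStats(cv2.inRange(im,(4,140,80),(14,255,255)))
    for i in range(1,n):
        if st[i,4]>150: print(c,st[i],onplane(c,[ce[i]],.03))
E
```

```text
16.7167 [-0.3412  0.341  -0.1358]
20.2833 [ 0.1644 -0.3975 -0.2396]
[{'at': [232.4, 248.0], 'confidence': 0.84}, {'at': [379.1, 378.4], 'confidence': 0.78}]
[{'at': [433.2, 233.6], 'confidence': 0.95}, {'at': [255.1, 279.1], 'confidence': 0.89}]
side [164 194  67 138 403] [[0.3061 0.2847 0.03  ]]
side [230 331  73 149 446] [[ 0.3073 -0.1278  0.03  ]]
side [364 354  31  35 615] [[ 0.5311 -0.1518  0.03  ]]
side [ 409  370  231  110 1433] [[ 0.6906 -0.3658  0.03  ]]
top [213  47  33  32 545] [[1.0182 0.407  0.03  ]]
top [421 223  32  21 488] [[ 0.5272 -0.165   0.03  ]]
```

View pics/both6.png

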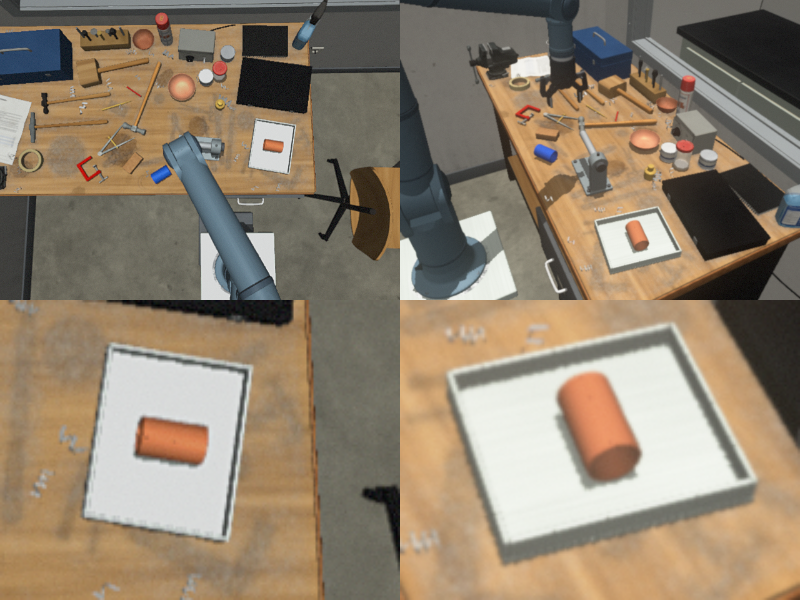

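The sleeve lies on its side in the middle of the tray: (172,440) in the top crop and (598,425) in the side crop. The arm is clear, and the other things look unmoved. I'm handing it in.

```bash
python3 -c "
from bench import *
print(sign_off(),read_time_s())"
```

```text
the job is handed in; nothing more can be done
the job is handed in; nothing more can be done
```

The copper sleeve is off the mandrel and lying on its side near the middle of the tray, released, and the job is handed in. I gripped it at 45 N, lifted it 8 mm so it was centred on the bar, slid it off the free end, and lowered it until I felt the tray floor.

**Placing:** the last pictures put the sleeve at about x = 0.527, y = -0.165 (top camera), against a tray centre near (0.525, -0.162). The side camera's figure is about 14 mm different, at (0.531, -0.152); both are well inside the tray. It met the floor at the height I expected (TCP z = 0.033) with about 7 N, and it had not rolled in the pictures taken after the arm backed away.

**Other things:** the arm was clear with the force back near zero. By eye, the blue look-alike, brass weight, emery block and dividers were where they started; I did not measure them again.

**Forces and time:** the highest wrist force I read was about 5 N, though I did not record it continuously. The clock stood at about 20 s just before hand-in.

**Mismatch:** my first fit of the mandrel was several pixels off because I had assumed the base plate was centred under its origin. Letting the plate shift by 15 mm along the bar brought most points to within 1 px and the worst to 2.5 px. The slide confirmed it, with side forces staying under 2 N.

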